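Clip the lid shut on the citrus box

TASK

The clear box of lemons has its lid on, but the lid's four clips still stick out. Press the clips down, one at a time, until each lies against the side of the box, working in opposite pairs so that the seal seats evenly: first the clip on the side facing you, then the one opposite, then the one on your left, and last the one on your right. Press gently, leave the box standing where it is without lifting it, and do not disturb the things around it.

Things in the scene. Friction and masses are not known exactly. Their poses are not given: they have to be found in the camera images.
- food_box: loose clear plastic food box of lemons and limes with a white lid lying on it, about 1.2 kg in all. Box 140 x 190 mm, lid 146 x 196 mm, its top 93 mm above the table. Origin: centre of the underside; z up; x points to the side with the far clip (away from the robot, within about 25 degrees), y to the side with the left clip. The long sides carry the near and far clips, the short sides the left and right clips
- clip_near (a joint): fold angle (rad) of the white lid clip on the side facing the robot: a flap 32 mm long from its hinge, 70 mm wide and 3 mm thick. 0: sticks straight out, level; negative: raised (starts at -0.45 to -0.1); 1.5: folded right down, hanging against the side of the box, its stop. The hinge is a little stiff (2 to 3 N at the edge) and stays where it is left
- clip_near_hinge (a point): middle of the hinge line of the clip on the side facing the robot, at the lid's edge, 86 mm above the table; fixed to the box. The side wall of the box lies 5 mm inward of it
- clip_near_edge (a point): middle of the free outer edge of the clip on the side facing the robot, 32 mm from its hinge; moves with the clip
- clip_far (a joint): fold angle (rad) of the white lid clip on the side away from the robot: a flap 32 mm long from its hinge, 70 mm wide and 3 mm thick. 0: sticks straight out, level; negative: raised (starts at -0.45 to -0.1); 1.5: folded right down, hanging against the side of the box, its stop. The hinge is a little stiff (2 to 3 N at the edge) and stays where it is left
- clip_far_hinge (a point): middle of the hinge line of the clip on the side away from the robot, at the lid's edge, 86 mm above the table; fixed to the box. The side wall of the box lies 5 mm inward of it
- clip_far_edge (a point): middle of the free outer edge of the clip on the side away from the robot, 32 mm from its hinge; moves with the clip
- clip_left (a joint): fold angle (rad) of the white lid clip on the robot's left: a flap 32 mm long from its hinge, 70 mm wide and 3 mm thick. 0: sticks straight out, level; negative: raised (starts at -0.45 to -0.1); 1.5: folded right down, hanging against the side of the box, its stop. The hinge is a little stiff (2 to 3 N at the edge) and stays where it is left
- clip_left_hinge (a point): middle of the hinge line of the clip on the robot's left, at the lid's edge, 86 mm above the table; fixed to the box. The side wall of the box lies 5 mm inward of it
- clip_left_edge (a point): middle of the free outer edge of the clip on the robot's left, 32 mm from its hinge; moves with the clip
- clip_right (a joint): fold angle (rad) of the white lid clip on the robot's right: a flap 32 mm long from its hinge, 70 mm wide and 3 mm thick. 0: sticks straight out, level; negative: raised (starts at -0.45 to -0.1); 1.5: folded right down, hanging against the side of the box, its stop. The hinge is a little stiff (2 to 3 N at the edge) and stays where it is left
- clip_right_hinge (a point): middle of the hinge line of the clip on the robot's right, at the lid's edge, 86 mm above the table; fixed to the box. The side wall of the box lies 5 mm inward of it
- clip_right_edge (a point): middle of the free outer edge of the clip on the robot's right, 32 mm from its hinge; moves with the clip
- tape: loose roll of tape lying flat, 98 mm across, 25 mm high, right of the box; leave it alone. Origin: centre of its underside as first placed
- timer: loose round kitchen timer, 64 mm across, 49 mm high, right of the box; leave it alone. Origin: centre of its underside as first placed
- bowl: loose small white bowl, 86 mm across, 51 mm high, left of the box; leave it alone. Origin: centre of its underside as first placed
- lime: loose lime, 55 mm long, left of the box; leave it alone. Origin: centre of its underside as first placed

How it is judged (in metres and radians):
On the way, in this order (a step that is already met when the one before it is completed fails the run):
1. the clip on the side facing the robot is folded down while those after it are still up (value of joint clip_near above 1.2 rad and value of joint each of clip_far, clip_left, clip_right below 0.5 rad), for 0.2 s.
2. the clip on the side away from the robot is folded down while those after it are still up (value of joint each of clip_near, clip_far above 1.2 rad and value of joint each of clip_left, clip_right below 0.5 rad), for 0.2 s.
3. the clip on the robot's left is folded down while those after it are still up (value of joint each of clip_near, clip_far, clip_left above 1.2 rad and value of joint clip_right below 0.5 rad), for 0.2 s.
4. the clip on the robot's right is folded down (value of joint each of clip_near, clip_far, clip_left, clip_right above 1.2 rad), for 0.2 s.
At the end, for the whole second after the job is handed in: all four clips are folded down to 1.2 rad or more (stop at 1.5), pressed in the order near, far, left, right; the box stands level and at rest within 30 mm of where it started (all of step 4 and distance of food_box from where it was at the start of the episode below 0.03 m and angle between food_box's own z axis and vertical below 0.05 rad and linear speed of food_box below 0.01 m/s); the robot touches nothing.
It fails at once if the box is shoved more than 30 mm (distance of food_box from where it was at the start of the episode above 0.03 m).
It fails at once if the box is lifted or tipped (height (world z) of food_box above 0.008 m or angle between food_box's own z axis and vertical above 0.08 rad).
It fails at once if the box or a clip is pressed harder than 30 N (contact force between any of the arm, the fingers and food_box above 30 N).
It fails at once if a thing beside the box is moved more than 30 mm (distance of any of tape, timer, bowl, lime from where it was at the start of the episode above 0.03 m).
It also fails if it takes over 59 s, if anything falls off the work surface, if the arm or the gripper's body presses on something with over 40 N, if the wrist force passes 120 N, or if a joint passes its speed limit or range.

ROBOT

A 6-joint arm with a two-finger parallel gripper is mounted at the origin on the work surface; the furniture and walls round the work are solid. World frame = base frame: x ahead of the robot, y to its left, z up, the work surface at z = 0. Lengths are in mm, angles in rad, forces in N, time in s.
With the tool pointing down it reaches from about 350 to 725 mm from the base axis. Payload 4.3 kg.
Tool frame: the origin (TCP) lies at the very end of the fingers, on their centre line; the grasp point (between the pads) lies 19 mm behind it (ctrl.grasp_offset is the distance from the TCP to the grasp point, in mm); z points along the fingers, y is the direction in which the jaws open and shut (so a half turn about z gives the same grasp; the last joint's range is limited). The gripper opens to 85 mm and grips with 20 to 120 N. Pads are 22 mm wide; open, the fingers measure 114 mm over their backs; the gripper's body (76 mm by 85 mm) begins 54 mm behind the grasp point. The pads swing forward as they close: fully open they stand 13 mm farther back than shut.
Start: joints at [-1.225, 0.377, 0.081, 1.274, 0, 1.46], TCP at [253.12, -516.33, 231.329] pointing down, gripper open.
Joint ranges: [-2.72, 2.72], [-0.84, 1.66], [-1.02, 1.22], [-1.77, 2.12], [-1.37, 1.28], [-3.14, 3.14]. Speed limits (rad/s): [2.57, 2.57, 3.14, 3.14, 3.14, 3.14].

INTERFACE

Orientations are given as [roll, pitch, yaw] about the fixed x, y, z axes, in that order (R = Rz(yaw) Ry(pitch) Rx(roll)).
In Python, from workcell import ctrl gives the robot as it stands.
- The arm moves only by the shell command python3 -m inch 'ROWS' [OPENING] [FORCE]. ROWS is text: rows parted by semicolons, each of 4 numbers parted by spaces: the shift along the tool's x, y, z in mm, then the turn about the tool's z in degrees. A call has 1 to 10 rows; each row is the pose to reach, as a shift and turn from the pose commanded when the call began, along the tool's axes at that moment; what a row does not reach only later rows make up. A row lasts 1/8 s, in which the tool goes at most 62.5 mm and 10.7 degrees, less where a joint would pass 70% of its speed; a pose out of reach is approached as far as the arm can. A call with a gripper value outside its range is refused whole. OPENING is the finger opening in mm, from 0 to 85.4, set as the call begins (- or left out, the last holds). The fingers move at their own pace and stop on an object; FORCE is the grip in N (left out, the last holds). Time passes only in rows, so rows that repeat a pose let the fingers close. It gives the time, the measured TCP pose, the force and the opening at its end, in the units of the state.
- ctrl.read_state(): the state, without advancing time (a new reading comes with each control period).
- ctrl.snapshot(name): name is "scene" or "side" or "wrist"; returns a dict with "color" (384x512x3 uint8, red, green, blue), "fx", "fy", "cx", "cy" (pixels), "k1" (the pictures are not rectified: a ray, as slopes to the right and down, at radius r is drawn at 1 + k1 r^2 times it, then the intrinsics apply), "R" (3x3) and "t" (3): a world point X has camera coordinates R X + t; the wrist camera has in their place "mount" (4x4, takes a point from camera to tool coordinates, whose origin is the TCP and whose axes are the flange's). Camera axes: x right, y down, z forward; pixel columns grow to the right and rows downward; lengths in mm; the calibration is good to about 2 mm. A picture is of the moment at which its call begins: read the wrist's pose just before it. There is no depth.
- ctrl.close_job(): hands the job in, once; it reports no verdict.
The state is a dict: "t": time; "joint_pos": joint angles; "qd": joint speeds; "effort": joint torques, N m; "eef_pos": TCP position; "ee_rot": TCP orientation; "ft_force": force on the tool from outside, world axes, zero at the start; "torque": the same for the moment, N m; "width": opening from 0.0 (shut) to 1.0 (fully open).
Only numpy, scipy, OpenCV 4.12 (cv2) and the standard library are available. Lean on these libraries where they do the work, as an engineer would, in place of code of your own. Each camera call takes 0.05 s, during which the arm holds its last target.

## Working session

There is one attempt and no reset: what is moved stays moved. The work goes in short steps, Python scripts to look and compute and a shell command to move; the robot and the scene stay as the last step left them, time stands still between calls to the robot, and variables do not carry over. Pictures are saved under pics/ and viewed, and the job is handed in when it is done.

```bash
ls; mkdir -p pics; python3 - <<'E'
from workcell import ctrl
import cv2
s=ctrl.read_state(); print({k:(v) for k,v in s.items()})
for n in ["scene","side","wrist"]:
    p=ctrl.snapshot(n); cv2.imwrite(f"pics/{n}0.png",p["color"][:,:,::-1])
    print(n,{k:v for k,v in p.items() if k!="color"})
E
```

```text
pics
{'t': 0.0, 'joint_pos': array([-1.22530457e+00,  3.78077209e-01,  7.96213253e-02,  1.27440399e+00,
        2.84067357e-05,  1.46049887e+00]), 'qd': array([-1.64014018e-03, -1.48780216e-04,  1.25251499e-06, -4.32847742e-04,
        3.00836718e-04, -9.51349067e-04]), 'effort': array([-1.31652209e-04, -4.63606739e+01,  2.69873625e+01,  2.07474001e-02,
        8.30341833e-06, -7.12515700e-06]), 'eef_pos': array([ 252.88819543, -515.66840242,  230.35103643]), 'ee_rot': array([-3.13954477e+00, -2.55377066e-04,  4.55788926e-01]), 'ft_force': array([0.08127527, 0.22599664, 0.53917252]), 'torque': array([ 0.0159641 , -0.0125031 ,  0.01503701]), 'width': 0.995761441949713}
scene {'fx': 381.8090710627719, 'fy': 381.8090710627719, 'cx': 255.9912570426973, 'cy': 186.23261836559578, 'k1': -0.09540363910707786, 'R': array([[-0.81131614, -0.58424943, -0.0204627 ],
       [-0.21128183,  0.32567295, -0.92157318],
       [ 0.54509275, -0.74336379, -0.38766501]]), 't': array([485.04190704, 204.99985294, 825.37698382])}
side {'fx': 377.3915043879506, 'fy': 377.3915043879506, 'cx': 253.08556161717343, 'cy': 191.03976196809683, 'k1': -0.06287796974016076, 'R': array([[-0.75163374,  0.65943337,  0.01394135],
       [ 0.52009926,  0.60555241, -0.60233134],
       [-0.4056396 , -0.44548167, -0.79812443]]), 't': array([ 397.39813718, -257.56027513, 1414.20192243])}
wrist {'fx': 276.53880881409754, 'fy': 276.53880881409754, 'cx': 255.02512142446824, 'cy': 192.36856840504174, 'k1': 0.010182491715253978, 'mount': array([[-4.86953839e-04, -9.45146615e-01, -3.26646045e-01,
         8.41684675e+01],
       [ 9.99999864e-01, -4.00113318e-04, -3.33045591e-04,
        -6.74540851e-01],
       [ 1.84081480e-04, -3.26646163e-01,  9.45146682e-01,
        -1.41654599e+02],
       [ 0.00000000e+00,  0.00000000e+00,  0.00000000e+00,
         1.00000000e+00]])}
```

View pics/scene0.png

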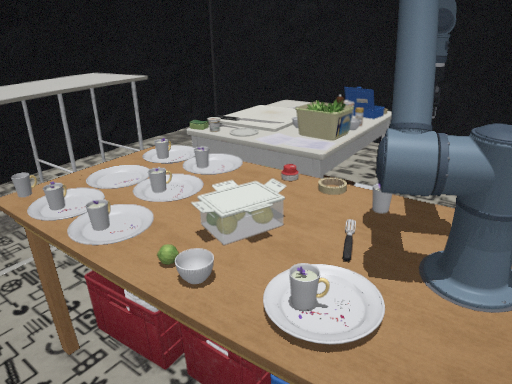

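View pics/side0.png

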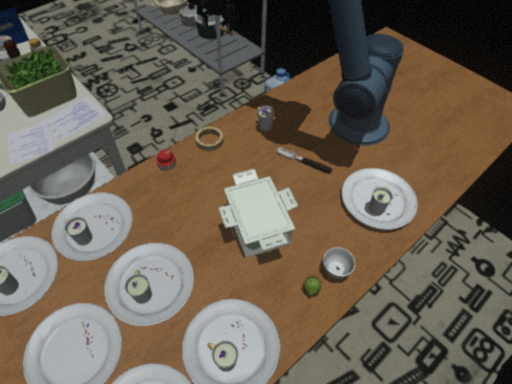

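View pics/wrist0.png

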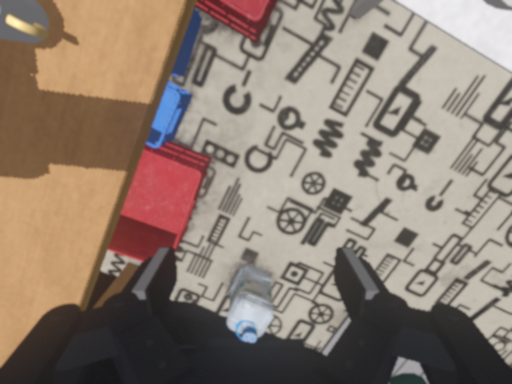

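```bash
python3 - <<'E'
import cv2
a=cv2.imread("pics/side0.png")[160:265,205:310]; cv2.imwrite("pics/s0z.png",cv2.resize(a,None,fx=5.7,fy=5.7,interpolation=2))
a=cv2.imread("pics/scene0.png")[165:245,185:295]; cv2.imwrite("pics/c0z.png",cv2.resize(a,None,fx=7,fy=7,interpolation=2))
E
```

```text
(no output)
```

View pics/s0z.png

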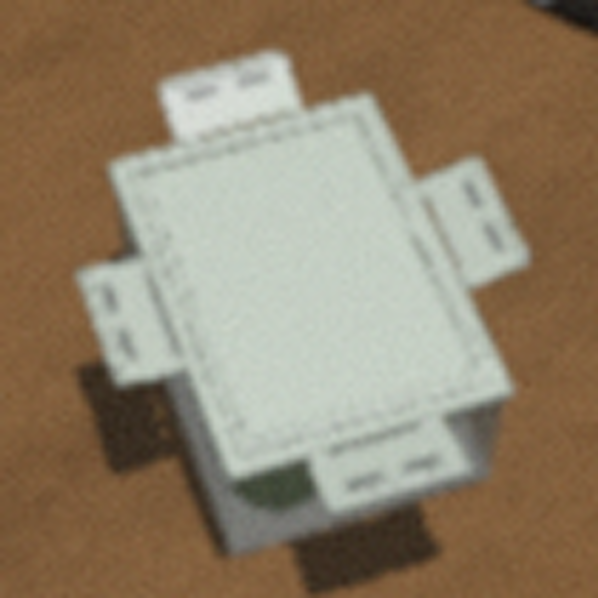

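View pics/c0z.png

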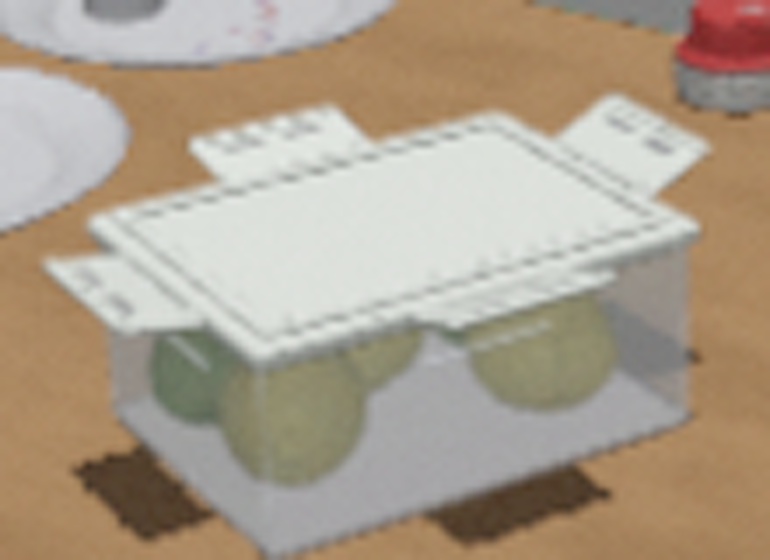

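```bash
cat > h.py <<'E'
import numpy as np, cv2
from workcell import ctrl
def pix2plane(p,uv,z):
    uv=np.atleast_2d(np.array(uv,float)); K=np.array([[p["fx"],0,p["cx"]],[0,p["fy"],p["cy"]],[0,0,1]])
    n=cv2.undistortPoints(uv[:,None],K,np.array([p["k1"],0,0,0.]))[:,0]
    d=np.c_[n,np.ones(len(n))]@p["R"]; C=-p["R"].T@p["t"]
    return C+d*((z-C[2])/d[:,2])[:,None]
def proj(p,X):
    r=cv2.Rodrigues(p["R"])[0]; K=np.array([[p["fx"],0,p["cx"]],[0,p["fy"],p["cy"]],[0,0,1]])
    return cv2.projectPoints(np.atleast_2d(np.array(X,float)),r,p["t"],K,np.array([p["k1"],0,0,0.]))[0][:,0]
E
python3 - <<'E'
from h import *
np.set_printoptions(precision=1,suppress=True)
S=ctrl.snapshot("side");C=ctrl.snapshot("scene")
a=np.array([[112,163],[375,97],[512,392],[237,477]])/5.695+[205,160]
b=np.array([[697,230],[495,115],[92,222],[262,357]])/7+[185,165]
for p,q in((S,a),(C,b)):
    X=pix2plane(p,q,93); c=X.mean(0); print(X[:,:2],c)
    print([np.linalg.norm(X[i]-X[(i+1)%4]) for i in range(4)],[np.degrees(np.arctan2(*(X[(i+1)%4]-X[i])[1::-1])) for i in range(4)])
for n,q in (("timer",(166,160)),("tape",(209,139)),("bowl",(338,264)),("lime",(312,286)),("knife",(280,151)),("knife2",(330,170))): print(n,pix2plane(S,q,20))
E
```

```text
[[618.6 -25.2]
 [486.6  30.7]
 [560.2 205.8]
 [689.1 155. ]] [588.6  91.6  93. ]
[np.float64(143.32079405744216), np.float64(189.935313707696), np.float64(138.48335378549066), np.float64(193.42454186554176)] [np.float64(157.08071902292178), np.float64(67.20529339484168), np.float64(-21.50529050265945), np.float64(-111.3513314295069)]
[[474.6  37.1]
 [607.8 -15.7]
 [675.1 159.4]
 [545.  210.2]] [575.6  97.8  93. ]
[np.float64(143.30061183000794), np.float64(187.64042133753148), np.float64(139.66365264727156), np.float64(186.94534903366338)] [np.float64(-21.60984172446516), np.float64(68.98746737580146), np.float64(158.67423004105427), np.float64(-112.1255259339584)]
timer [[ 660.1 -293.7   20. ]]
tape [[ 490.9 -278.3   20. ]]
bowl [[513.  338.3  20. ]]
lime [[614.4 335.2  20. ]]
knife [[341.  -74.4  20. ]]
knife2 [[274.  95.  20.]]
```

```bash
python3 - <<'E'
from h import *
np.set_printoptions(precision=1,suppress=True)
S=ctrl.snapshot("side");C=ctrl.snapshot("scene")
a=np.array([[112,163],[375,97],[512,392],[237,477]])/5.695+[205,160]
b=np.array([[495,115],[697,230],[262,357],[92,222]])/7+[185,165]
# match: a0(618,-25)=b(607,-15); a1=(474,37); a2=(545,210); a3=(675,159)
def ray(p,uv):
    X1=pix2plane(p,uv,93); Cc=-p["R"].T@p["t"]; d=X1-Cc; return Cc,d/np.linalg.norm(d,axis=1)[:,None]
C1,d1=ray(S,a);C2,d2=ray(C,b)
print(C1,C2)
for i in range(4):
    A=np.c_[d1[i],-d2[i]]; s=np.linalg.lstsq(A,C2-C1,rcond=None)[0]; P=C1+d1[i]*s[0];Q=C2+d2[i]*s[1]; print(P,Q,np.linalg.norm(P-Q))
for n,q in (("cornerS", np.array([232,555])/5.695+[205,160]),): print(pix2plane(S,q,0))
print(pix2plane(C,np.array([110,408])/7+[185,165],0), "near-left", pix2plane(C,np.array([270,553])/7+[185,165],0), "nearest scene edge", pix2plane(C,np.array([690,415])/7+[185,165],0))
# TCP/gripper not visible? base axis
print(proj(S,[[0,0,0]]),proj(C,[[0,0,0]]))
E
```

```text
[1006.3  523.9  968. ] [-13.1 830.2 518.8]
[616.2 -28.6  87.6] [616.7 -27.9  86.9] 1.1014172454233608
[482.4  26.6  85.8] [481.6  25.6  86.9] 1.615062440237144
[555.8 202.6  84.3] [554.2 200.   86. ] 3.459129417726817
[686.3 151.8  85.5] [685.1 149.7  86.8] 2.792641454790411
[[686.1 147.7  -0. ]]
[[689.4 144.6   0. ]] near-left [[561.4 194.5   0. ]] nearest scene edge [[488.7  18.1   0. ]]
[[358.4 122.8]] [[471.7 277.4]]
```

```bash
python3 -m inch '20 -15 -5 -5; 59 -45 -10 -14; 98 -75 -15 -24; 137 -106 -20 -33; 176 -136 -25 -42; 215 -166 -30 -52; 254 -197 -35 -61; 293 -227 -40 -70; 332 -257 -45 -80; 371 -288 -50 -89' 0 20
```

```text
t: 1.6
eef_pos: [460.1, -93.0, 281.7]
ee_rot: [3.141, 0.001, 2.014]
ft_force: [0.7, -0.8, 0.0]
width: -0.009
```

```bash
python3 -m inch '26 34 -4 -9; 53 67 -8 -18; 80 100 -12 -27; 107 134 -16 -35; 128 160 -19 -40; 135 169 -20 -43; 135 169 -20 -43; 135 169 -20 -43' && cat >> h.py <<'E'
from scipy.spatial.transform import Rotation as Rn
def wristcam():
    s=ctrl.read_state(); p=ctrl.snapshot("wrist")
    R=Rn.from_euler("xyz",s["ee_rot"]).as_matrix(); M=p["mount"]; Rc=R@M[:3,:3]; tc=R@M[:3,3]+s["eef_pos"]
    p["R"]=Rc.T; p["t"]=-Rc.T@tc; p["state"]=s; return p
E
python3 - <<'E'
from h import *
import pickle
p=wristcam(); pickle.dump(p,open("w1.pkl","wb")); cv2.imwrite("pics/w1.png",cv2.resize(p["color"][:,:,::-1],(800,600),interpolation=2)); print(p["state"]["eef_pos"],p["state"]["ee_rot"])
for n in("side","scene"):
    q=ctrl.snapshot(n); pickle.dump(q,open(n+"1.pkl","wb")); cv2.imwrite(f"pics/{n}1.png",q["color"][:,:,::-1])
E
```

```text
t: 2.6
eef_pos: [554.8, 98.5, 301.2]
ee_rot: [-3.141, -0.0, 2.758]
ft_force: [-0.6, 0.5, -0.1]
width: 0.001
[554.76474817  98.52333836 301.23619601] [-3.14083576e+00 -2.02016544e-04  2.75785865e+00]
```

View pics/w1.png

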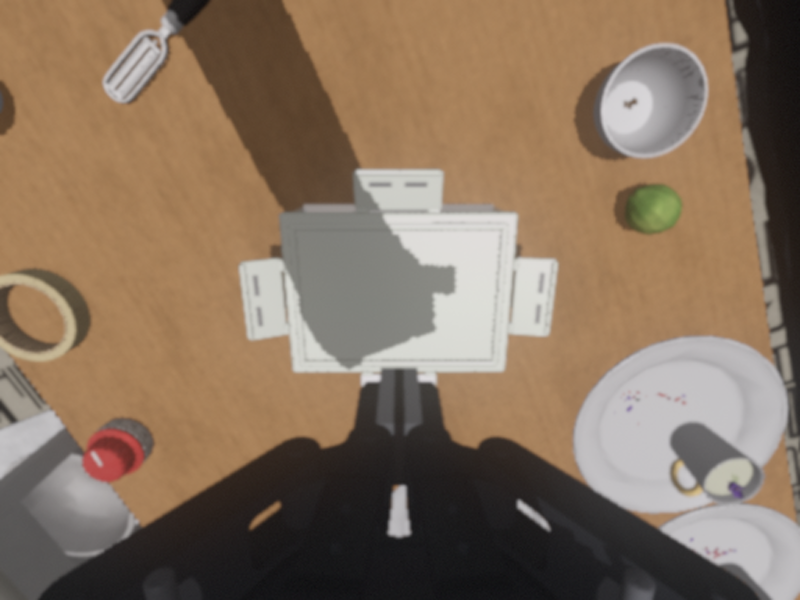

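View pics/side1.png

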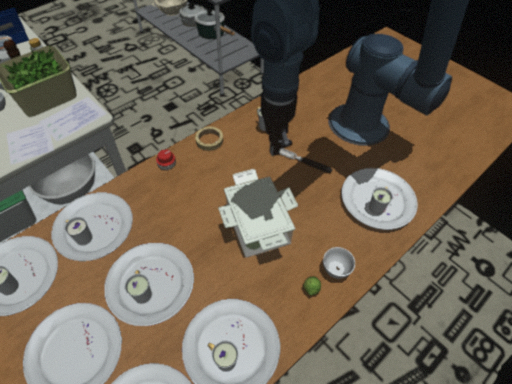

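```bash
python3 - <<'E'
from h import *
import pickle
np.set_printoptions(precision=1,suppress=True)
p=pickle.load(open("w1.pkl","rb"))
g=p["color"][:,:,::-1][100:260,140:370]; cv2.imwrite("pics/w1z.png",cv2.resize(g,None,fx=3.4,fy=3.4,interpolation=2))
X=pix2plane(p,np.array([[281,212],[517,213],[504,372],[294,372]])/1.5625,93)
print(X,X.mean(0),[np.linalg.norm(X[i]-X[(i+1)%4]) for i in range(4)],[np.degrees(np.arctan2(*(X[(i+1)%4]-X[i])[1::-1])) for i in range(4)])
X=pix2plane(p,np.array([[303,206],[494,206]])/1.5625,0); print("bottom near",X)
print(proj(p,[p["state"]["eef_pos"]])*1.5625)
for n,q in (("timer",(115,450)),("tape",(30,317)),("bowl",(652,103)),("lime",(655,208))): print(n,pix2plane(p,np.array(q)/1.5625,25))
for n in("side","scene"):
    q=pickle.load(open(n+"1.pkl","rb")); print(n,proj(q,[p["state"]["eef_pos"]]))
    u,v=proj(q,[p["state"]["eef_pos"]])[0].astype(int)
    im=q["color"][:,:,::-1][v-40:v+40,u-50:u+50]; cv2.imwrite(f"pics/{n}1z.png",cv2.resize(im,None,fx=6,fy=6,interpolation=2)); print(u-50,v-40)
E
```

```text
[[483.4  26.2  93. ]
 [554.8 200.9  93. ]
 [687.3 148.3  93. ]
 [616.  -28.3  93. ]] [585.4  86.8  93. ] [np.float64(188.6433259539331), np.float64(142.48247015344552), np.float64(190.4528631472262), np.float64(143.37827873801885)] [np.float64(67.75600086539183), np.float64(-21.641822789803886), np.float64(-111.97223675942384), np.float64(157.63214586454924)]
bottom near [[488.1  21.7   0. ]
 [560.2 200.1   0. ]]
[[397.3 391.2]]
timer [[ 656.2 -295.4   25. ]]
tape [[ 484.1 -282.1   25. ]]
bowl [[522.8 351.9  25. ]]
lime [[614.6 336.8  25. ]]
side [[273.8 153.2]]
223 113
scene [[244.3 122.2]]
194 82
```

View pics/w1z.png

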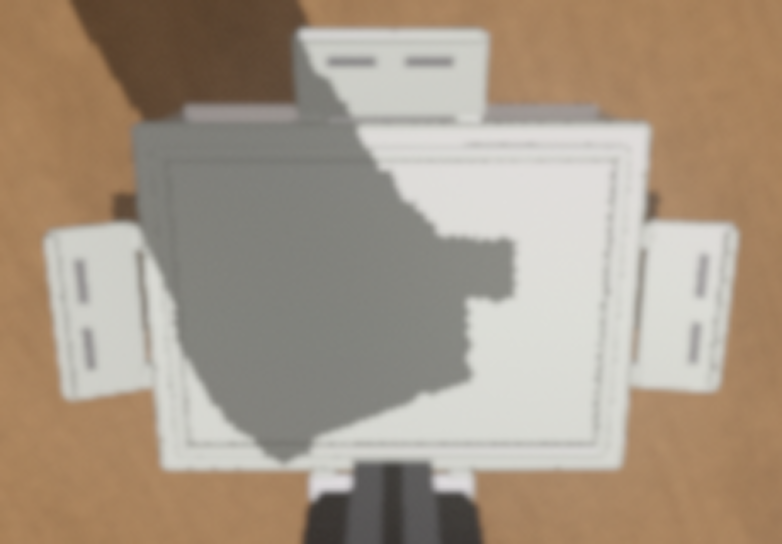

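View pics/side1z.png

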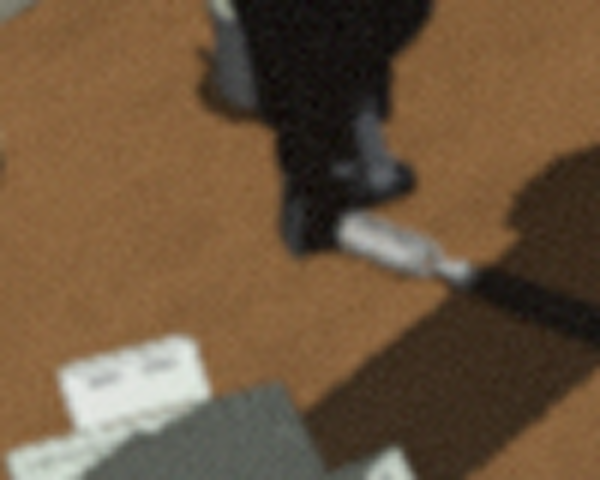

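View pics/scene1z.png

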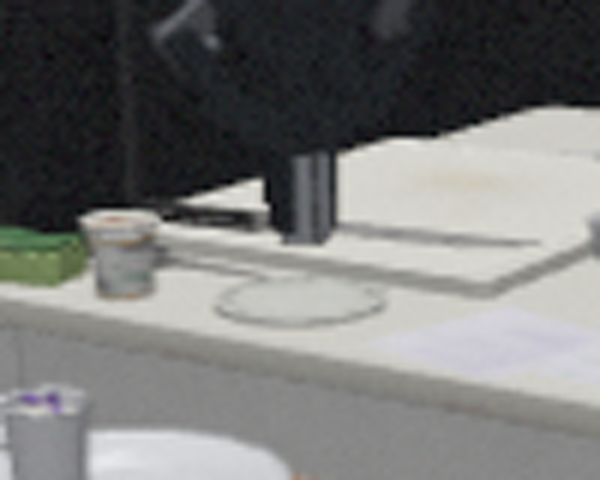

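```bash
python3 -m inch '20 0 40 0; 45 0 85 0; 65 1 125 0; 71 1 150 0; 71 1 160 0; 71 1 165 0; 71 1 165 0' && python3 - <<'E'
from h import *
p=wristcam(); cv2.imwrite("pics/w2.png",cv2.resize(p["color"][:,:,::-1],(800,600),interpolation=2)); s=p["state"];print(s["eef_pos"],s["ee_rot"])
for n in("side","scene"):
    q=ctrl.snapshot(n); u,v=proj(q,[s["eef_pos"]])[0].astype(int); print(n,u,v)
    im=q["color"][:,:,::-1][v-50:v+50,u-60:u+60]; cv2.imwrite(f"pics/{n}2z.png",cv2.resize(im,None,fx=6,fy=6,interpolation=2))
E
```

```text
t: 3.62
eef_pos: [490.8, 126.7, 137.0]
ee_rot: [3.141, 0.001, 2.759]
ft_force: [0.6, 0.0, 0.3]
width: -0.0
[490.75993393 126.71310942 137.00389847] [3.14093493e+00 1.43964449e-03 2.75899868e+00]
side 294 188
scene 260 192
```

View pics/w2.png

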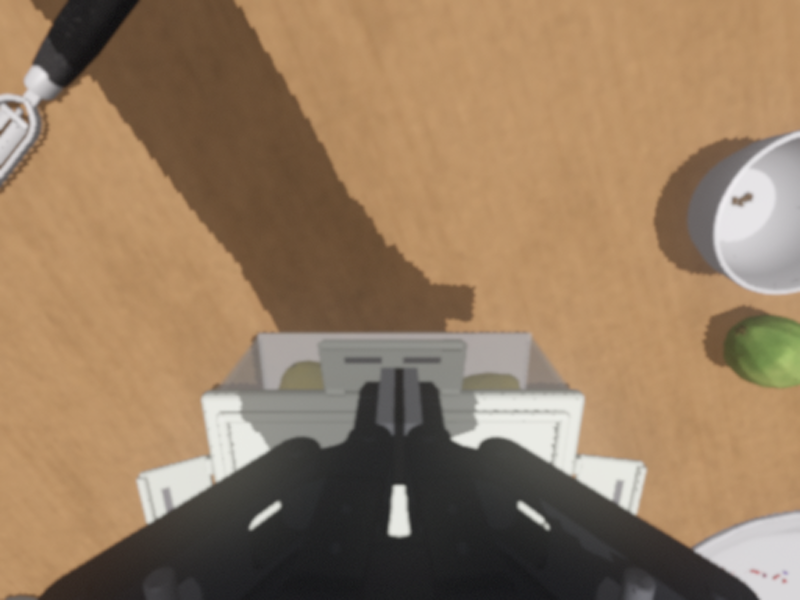

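View pics/side2z.png

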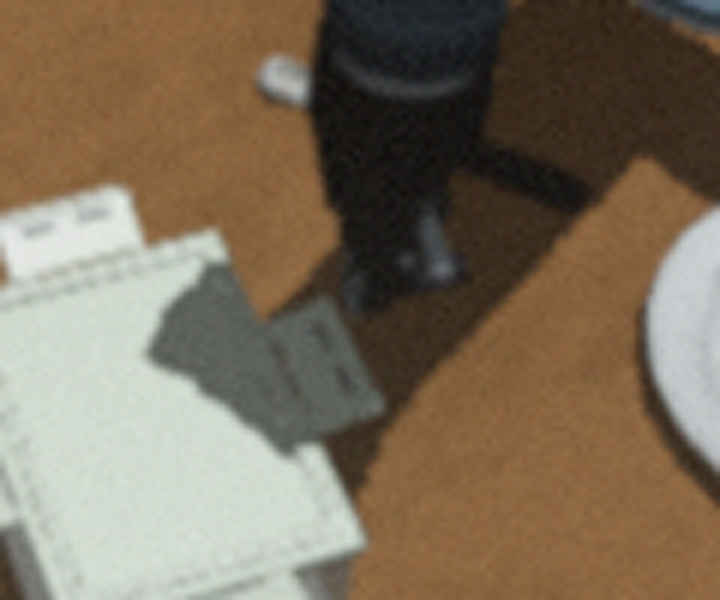

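View pics/scene2z.png

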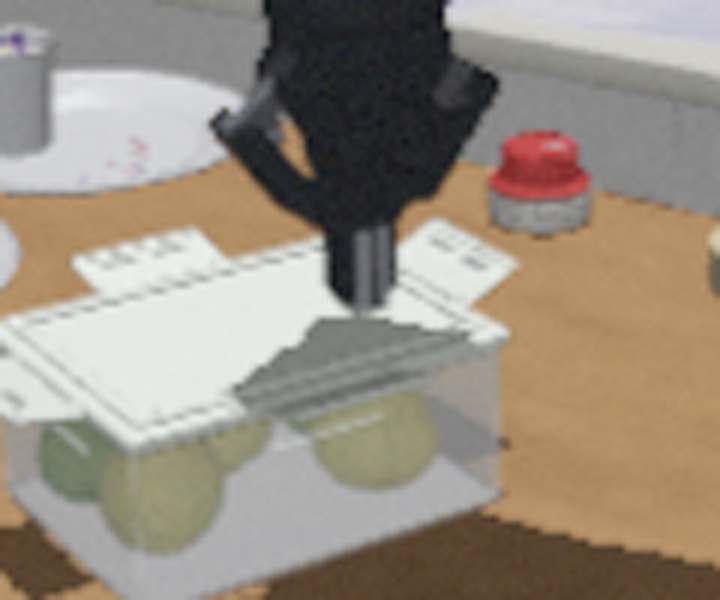

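```bash
python3 - <<'E'
from h import *
p=wristcam(); c=np.array([587,86]);u=np.array([.926,-.378]);v=np.array([.378,.926])
def loc(X): return [(round(float((x[:2]-c)@u),1),round(float((x[:2]-c)@v),1)) for x in X]
k=1.5625
print("lid near corners",loc(pix2plane(p,np.array([[203,394],[583,394]])/k,93)))
print("bottom near corners (z0)",loc(pix2plane(p,np.array([[258,334],[531,334]])/k,0)))
print("clip edge z90/96",loc(pix2plane(p,np.array([[393,341]])/k,90)),loc(pix2plane(p,np.array([[393,341]])/k,96)))
print("tcp",loc([p["state"]["eef_pos"]]))
E
```

```text
lid near corners [(-76.2, -93.7), (-77.0, 92.6)]
bottom near corners (z0) [(-67.7, -96.2), (-68.6, 95.0)]
clip edge z90/96 [(-103.6, -0.7)] [(-106.3, -0.6)]
tcp [(-104.6, 1.5)]
```

```bash
python3 -m inch '0 0 20 0; 0 0 32 0; 0 0 40 0; 0 0 46 0; 0 0 52 0; 0 0 57 0'; python3 -m inch '0 0 4 0; -1 0 8 0;-3 0 12 0; -5 0 15 0; -7 0 17 0; -7 0 17 0'
```

```text
t: 4.58
eef_pos: [490.3, 126.8, 79.3]
ee_rot: [-3.142, 0.001, 2.76]
ft_force: [-0.0, -0.9, 3.4]
width: -0.002
t: 5.32
eef_pos: [496.0, 124.2, 61.9]
ee_rot: [-3.141, -0.001, 2.76]
ft_force: [-0.2, -0.1, 0.2]
width: 0.001
```

```bash
python3 -m inch '-2 0 1 0; -4 0 2 0; -6 0 3 0; -8 0 3 0; -8 0 3 0' ; python3 - <<'E'
from h import *
s=ctrl.read_state()
for n in("side","scene"):
    q=ctrl.snapshot(n); u,v=proj(q,[s["eef_pos"]])[0].astype(int); print(n,u,v)
    im=q["color"][:,:,::-1][v-50:v+50,u-60:u+60]; cv2.imwrite(f"pics/{n}3z.png",cv2.resize(im,None,fx=6,fy=6,interpolation=2))
E
```

```text
t: 5.95
eef_pos: [503.2, 121.3, 58.9]
ee_rot: [-3.141, -0.001, 2.76]
ft_force: [-2.3, 1.5, -0.6]
width: 0.002
side 287 205
scene 257 218
```

View pics/scene3z.png

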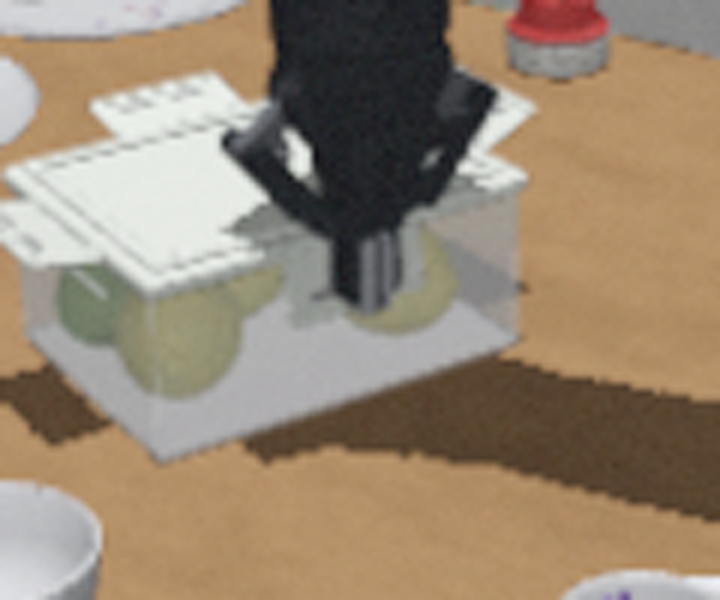

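```bash
python3 -m inch '-1 0 0 0; -1.5 0 0 0; -1.5 0 0 0; -1.5 0 0 0'
```

```text
t: 6.55
eef_pos: [504.9, 120.7, 59.2]
ee_rot: [-3.141, -0.0, 2.76]
ft_force: [-3.4, -0.0, -2.1]
width: 0.004
```

```bash
python3 -m inch '12 0 0 0; 25 0 0 0; 25 0 -40 0; 10 0 -85 0; -40 0 -92 0; -90 0 -92 0; -140 0 -92 0; -180 0 -92 0; -195 0 -90 0; -195 0 -85 0' ; python3 -m inch '0 0 0 0;0 0 0 0'; python3 - <<'E'
from h import *
import pickle
p=wristcam(); c=np.array([587,86]);u=np.array([.926,-.378]);v=np.array([.378,.926])
x=p["state"]["eef_pos"][:2]-c; print("tcp loc",x@u,x@v); pickle.dump(p,open("w4.pkl","wb"))
cv2.imwrite("pics/w4.png",cv2.resize(p["color"][:,:,::-1],(800,600),interpolation=2))
s=p["state"]
for n in("side","scene"):
    q=ctrl.snapshot(n); a,b=proj(q,[s["eef_pos"]])[0].astype(int)
    im=q["color"][:,:,::-1][b-50:b+50,a-60:a+60]; cv2.imwrite(f"pics/{n}4z.png",cv2.resize(im,None,fx=6,fy=6,interpolation=2))
E
```

```text
t: 7.8
eef_pos: [686.7, 47.9, 144.2]
ee_rot: [3.141, 0.001, 2.759]
ft_force: [-0.3, 1.1, 0.6]
width: 0.001
t: 8.05
eef_pos: [685.0, 48.8, 144.6]
ee_rot: [-3.141, -0.0, 2.76]
ft_force: [0.3, 0.4, 0.4]
width: 0.003
tcp loc 104.78944961539415 2.558255483613884
```

View pics/w4.png

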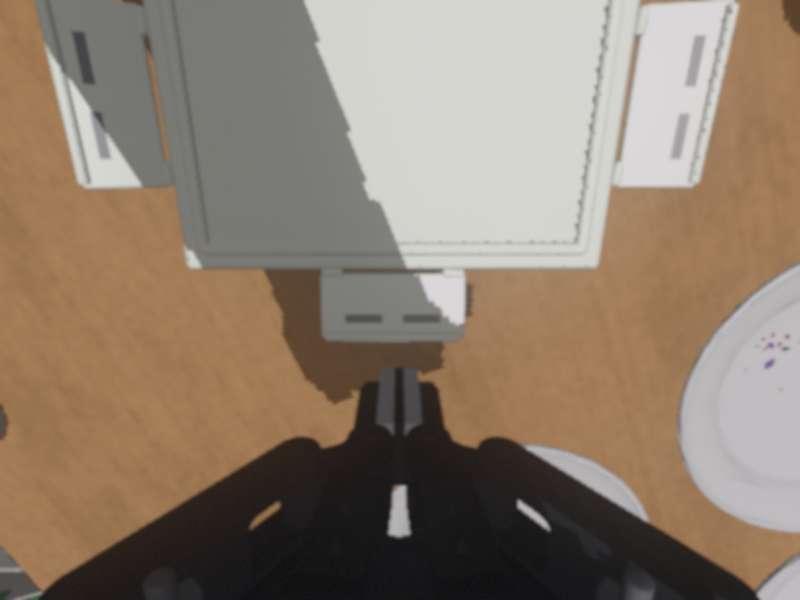

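View pics/side4z.png

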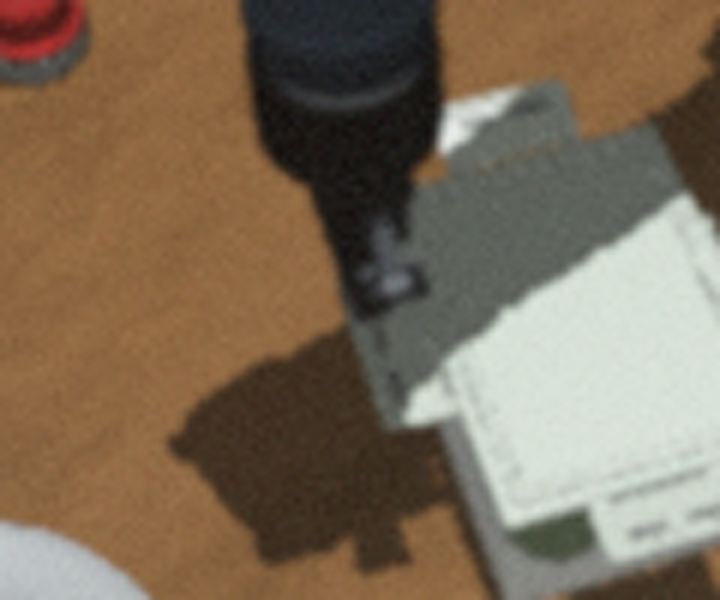

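View pics/scene4z.png

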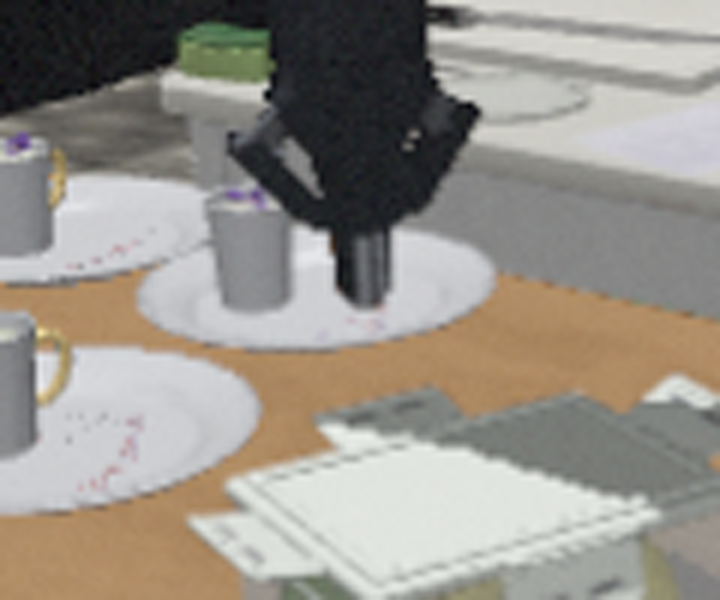

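```bash
python3 - <<'E'
from h import *
import pickle
p=pickle.load(open("w4.pkl","rb")); c=np.array([587,86]);u=np.array([.926,-.378]);v=np.array([.378,.926])
def loc(X): return [(round(float((x[:2]-c)@u),1),round(float((x[:2]-c)@v),1)) for x in X]
k=1.5625
for z in (93,85): print(z,loc(pix2plane(p,np.array([[188,268],[598,268],[393,340]])/k,z)))
S=ctrl.snapshot("side")
for q in((140,275),(130,310),(80,230)): print(pix2plane(S,q,40))
E
```

```text
93 [(71.5, -94.1), (70.3, 94.5), (107.1, 0.3)]
85 [(73.6, -98.1), (72.4, 98.3), (110.7, 0.2)]
[[945.30094608  20.14904234  40.        ]]
[[1014.66415714   85.61072095   40.        ]]
[[1004.7720063  -212.88210098   40.        ]]
```

```bash
python3 -m inch '0 0 20 0; 0 0 36 0; 0 0 46 0; 0 0 53 0; 0 0 59 0; 0 0 64 0'; python3 -m inch '0 0 4 0; 1 0 8 0;3 0 12 0; 5 0 15 0; 7 0 18 0; 7 0 18 0'
```

```text
t: 9.0
eef_pos: [686.1, 48.0, 80.6]
ee_rot: [3.142, 0.001, 2.76]
ft_force: [-1.6, 0.2, 2.1]
width: -0.001
t: 9.75
eef_pos: [679.2, 50.8, 61.9]
ee_rot: [-3.142, -0.0, 2.76]
ft_force: [1.0, -0.8, -0.5]
width: 0.002
```

```bash
python3 -m inch '2 0 1 0; 4 0 2 0; 6 0 3 0; 7 0 3 0; 7 0 3 0' ; python3 - <<'E'
from h import *
s=ctrl.read_state()
c=np.array([587,86]);u=np.array([.926,-.378]);v=np.array([.378,.926])
x=s["eef_pos"][:2]-c; print("tcp loc",x@u,x@v)
E
```

```text
t: 10.38
eef_pos: [672.7, 53.4, 59.2]
ee_rot: [-3.141, -0.0, 2.76]
ft_force: [1.4, 0.1, 0.3]
width: 0.0
tcp loc 91.72073560256318 2.2361782124761316
```

```bash
python3 -m inch '1 0 0 0; 2 0 0 0; 2.5 0 0 0; 2.5 0 0 0; 2.5 0 0 0'; python3 - <<'E'
from h import *
p=wristcam(); cv2.imwrite("pics/w5.png",cv2.resize(p["color"][:,:,::-1],(800,600),interpolation=2))
q=ctrl.snapshot("side"); a,b=258,210
cv2.imwrite("pics/side5z.png",cv2.resize(q["color"][:,:,::-1][b-55:b+55,a-60:a+60],None,fx=6,fy=6,interpolation=2))
E
```

```text
t: 11.0
eef_pos: [670.9, 54.1, 59.2]
ee_rot: [-3.141, 0.001, 2.759]
ft_force: [5.4, -0.8, -3.9]
width: 0.001
```

View pics/side5z.png

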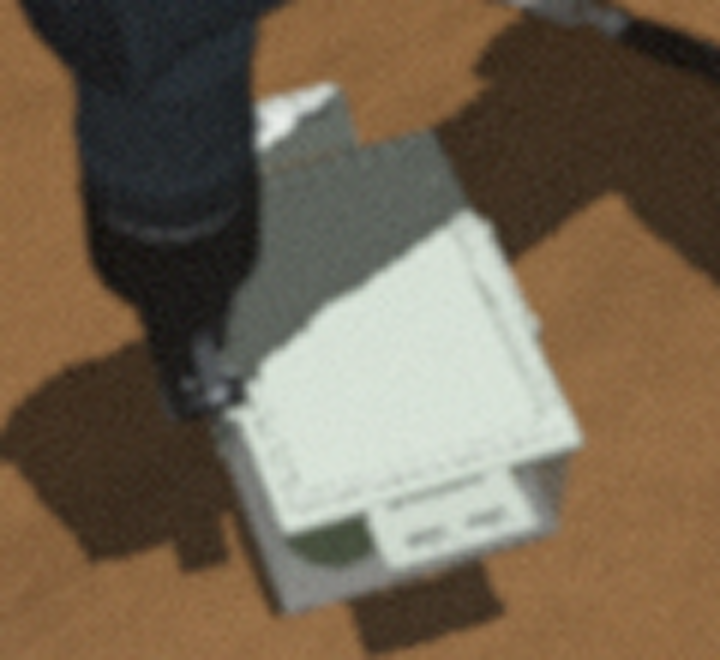

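View pics/w5.png

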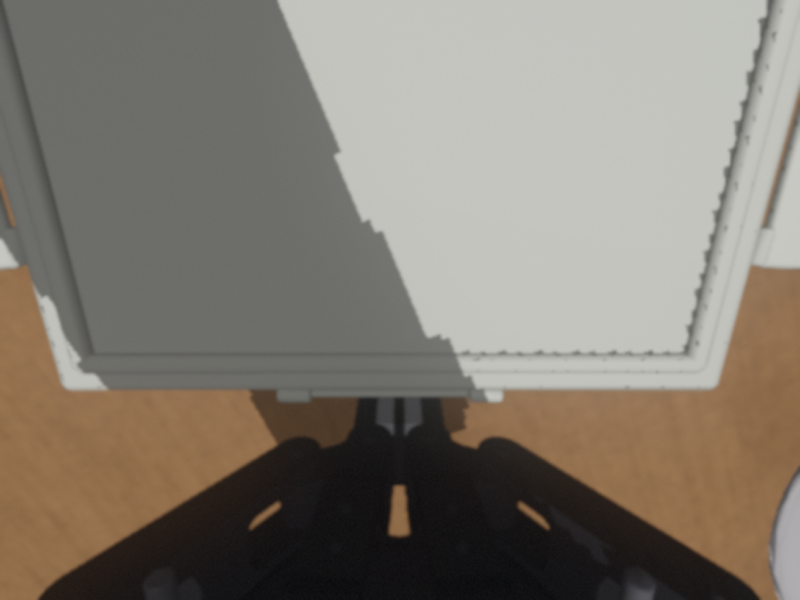

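```bash
python3 -m inch '-12 0 0 0; -25 0 0 0; -25 0 -40 0; -25 0 -85 0; -25 0 -95 0' && python3 -m inch '5 10 0 10; 20 30 0 20; 37 50 0 30; 55 70 0 40; 72 90 0 50; 90 105 0 60; 105 120 0 70; 114 128 0 80; 114 128 0 90; 114 128 0 90.3'; python3 -m inch '0 0 0 0;0 0 0 0'; cat >> h.py <<'E'
c=np.array([587,86]);u=np.array([.926,-.378]);v=np.array([.378,.926])
def loc(X): return [(round(float((x[:2]-c)@u),1),round(float((x[:2]-c)@v),1)) for x in X]
def show(i):
    import pickle
    p=wristcam(); s=p["state"]; pickle.dump(p,open(f"w{i}.pkl","wb"))
    print("tcp loc",loc([s["eef_pos"]]),s["eef_pos"][2],np.degrees(s["ee_rot"][2]))
    cv2.imwrite(f"pics/w{i}.png",cv2.resize(p["color"][:,:,::-1],(800,600),interpolation=2))
    for n,a,b in(("side",258,210),("scene",240,205)):
        q=ctrl.snapshot(n); cv2.imwrite(f"pics/{n}{i}z.png",cv2.resize(q["color"][:,:,::-1][b-55:b+55,a-60:a+60],None,fx=5,fy=5,interpolation=2))
E
python3 -c "
from h import *
show(6)"
```

```text
t: 11.72
eef_pos: [694.6, 45.2, 158.2]
ee_rot: [3.14, 0.004, 2.76]
ft_force: [0.3, -0.3, 0.0]
width: -0.0
t: 12.98
eef_pos: [634.2, 206.3, 153.2]
ee_rot: [-3.139, 0.002, 1.186]
ft_force: [0.5, -0.9, 0.6]
width: -0.001
t: 13.22
eef_pos: [635.5, 205.9, 154.0]
ee_rot: [-3.141, 0.0, 1.185]
ft_force: [0.7, 0.6, -0.1]
width: -0.004
tcp loc [(-0.4, 129.4)] 154.01075388573028 67.87080215207523
```

View pics/w6.png

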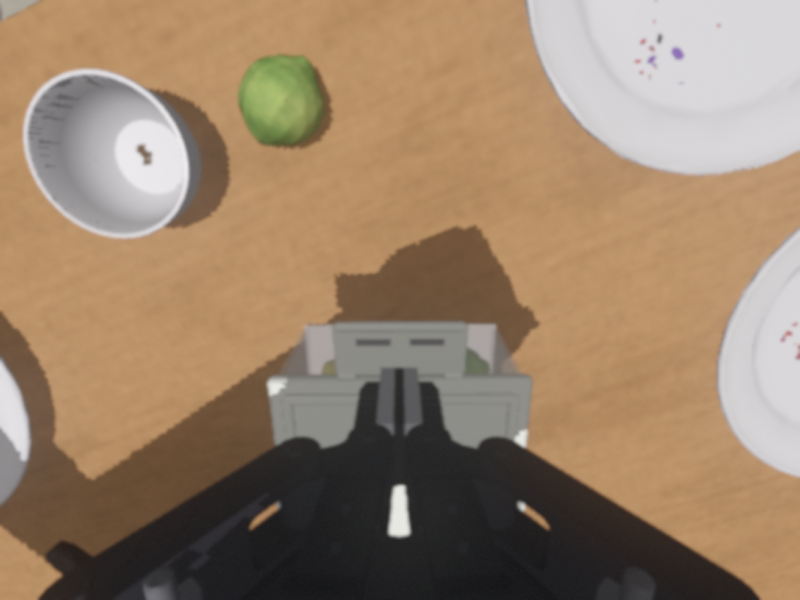

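View pics/side6z.png

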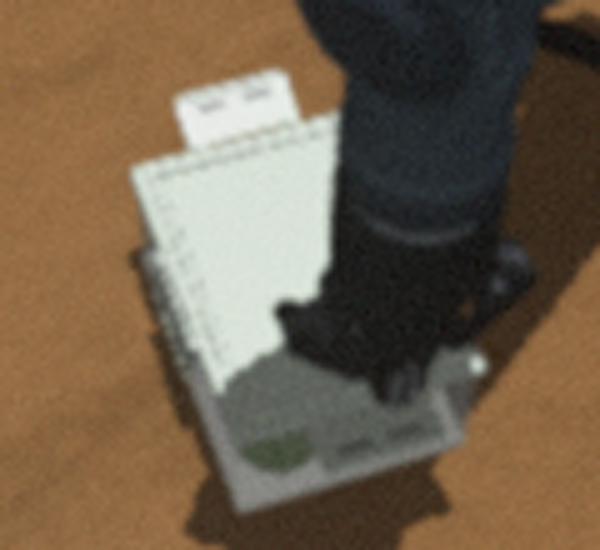

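```bash
python3 - <<'E'
from h import *
import pickle
p=pickle.load(open("w6.pkl","rb")); k=1.5625
for z in (93,85): print(z,loc(pix2plane(p,np.array([[269,379],[530,377],[400,322]])/k,z)))
print(loc(pix2plane(p,np.array([[305,326],[497,324]])/k,0)))
E
```

```text
93 [(-69.5, 100.0), (68.4, 101.4), (-0.3, 132.6)]
85 [(-72.2, 95.5), (71.1, 97.0), (-0.3, 129.3)]
[(-70.2, 91.9), (71.5, 93.7)]
```

```bash
python3 -m inch '0 0 20 0; 0 0 40 0; 0 0 54 0; 0 0 62 0; 0 0 68 0; 0 0 74 0'; python3 -m inch '0 0 4 0; -1 0 8 0;-3 0 12 0; -5 0 15 0; -7 0 18 0; -7 0 18 0'
```

```text
t: 14.12
eef_pos: [636.0, 206.2, 80.8]
ee_rot: [3.141, -0.0, 1.184]
ft_force: [-1.7, -0.3, 3.0]
width: 0.002
t: 14.88
eef_pos: [633.0, 199.5, 61.9]
ee_rot: [-3.141, 0.0, 1.183]
ft_force: [1.1, -0.1, -0.1]
width: -0.0
```

```bash
python3 -m inch '-2 0 1 0; -4 0 2 0; -6 0 3 0; -8 0 3 0; -8 0 3 0' ; python3 -c "
from h import *
show(7)"
```

```text
t: 15.5
eef_pos: [629.8, 192.0, 59.0]
ee_rot: [-3.141, 0.001, 1.183]
ft_force: [1.9, 2.0, -0.6]
width: 0.004
tcp loc [(-0.4, 114.3)] 59.00202255258283 67.80104026163839
```

View pics/scene7z.png

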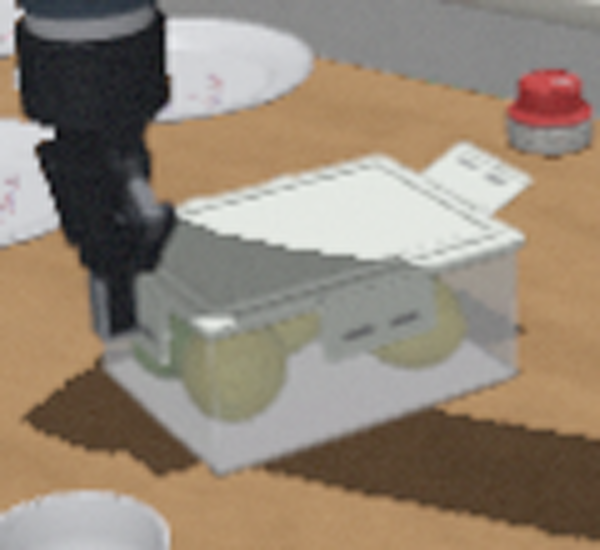

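```bash
python3 -m inch '-1 0 0 0; -1.5 0 0 0; -1.5 0 0 0; -1.5 0 0 0' && python3 -m inch '12 0 0 0; 25 0 0 0; 25 0 -40 0; 15 0 -85 0; -30 0 -95 0; -85 0 -95 0; -140 0 -95 0; -195 0 -95 0; -230 0 -95 0; -242 0 -95 0' && python3 -m inch '0 0 0 0;0 0 0 0'; python3 -c "
from h import *
show(8)"
```

```text
t: 16.15
eef_pos: [629.4, 191.0, 59.2]
ee_rot: [-3.141, 0.0, 1.184]
ft_force: [0.5, 1.9, -2.0]
width: 0.002
t: 17.4
eef_pos: [537.9, -34.4, 154.6]
ee_rot: [3.141, 0.0, 1.182]
ft_force: [0.0, -0.4, 0.3]
width: -0.001
t: 17.65
eef_pos: [538.9, -32.0, 154.3]
ee_rot: [3.141, -0.0, 1.185]
ft_force: [0.8, -0.2, -0.1]
width: -0.0
tcp loc [(0.0, -127.5)] 154.32274563424642 67.90072331207524
```

View pics/w8.png

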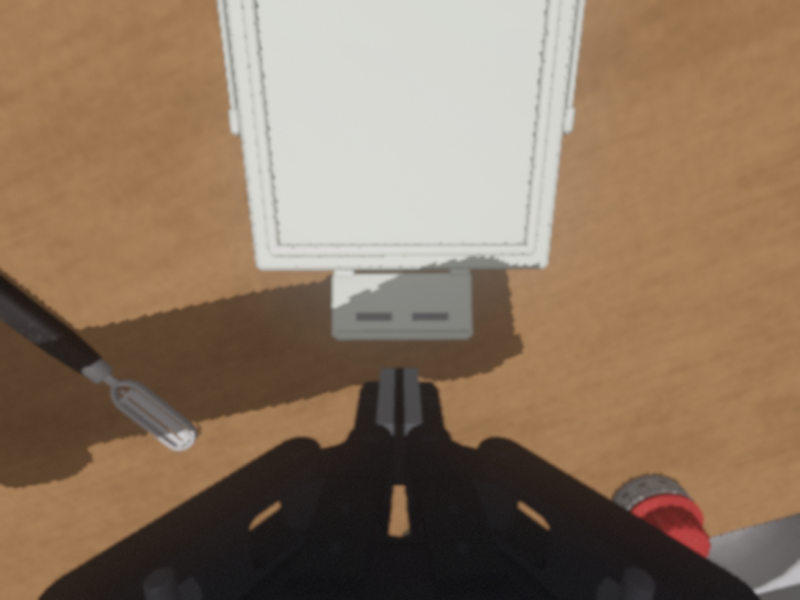

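View pics/scene8z.png

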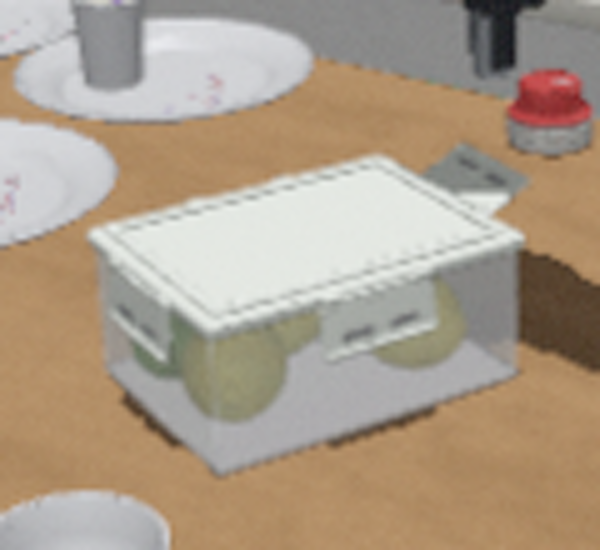

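```bash
python3 - <<'E'
from h import *
import pickle
p=pickle.load(open("w8.pkl","rb")); k=1.5625
for z in (93,85): print(z,loc(pix2plane(p,np.array([[258,269],[548,268],[401,339]])/k,z)))
E
```

```text
93 [(-68.6, -96.9), (71.7, -96.2), (0.7, -133.8)]
85 [(-71.3, -99.0), (74.6, -98.3), (0.8, -137.4)]
```

```bash
python3 -m inch '0 0 20 0; -1 0 40 0; -1 0 54 0; -1 0 62 0; -1 0 68 0; -1 0 74 0'; python3 -m inch '0 0 4 0; 1 0 8 0;3 0 12 0; 5 0 15 0; 7 0 18 0; 7 0 18 0'
```

```text
t: 18.55
eef_pos: [538.2, -33.7, 80.5]
ee_rot: [3.141, -0.001, 1.184]
ft_force: [-0.2, 1.9, 3.8]
width: -0.002
t: 19.3
eef_pos: [540.2, -27.5, 61.8]
ee_rot: [-3.141, 0.0, 1.184]
ft_force: [0.8, -0.3, -0.4]
width: -0.001
```

```bash
python3 -m inch '2 0 1 0; 4 0 2 0; 6 0 3 0; 8 0 3 0; 8.5 0 3 0; 8.5 0 3 0' ; python3 -m inch '-12 0 0 0; -25 0 0 0; -30 0 -40 0; -30 0 -85 0; -50 0 -120 0; -50 0 -120 0'; python3 -c "
from h import *
show(9)"
```

```text
t: 20.05
eef_pos: [543.1, -20.4, 59.0]
ee_rot: [-3.141, 0.002, 1.183]
ft_force: [-2.2, -5.1, 0.3]
width: -0.001
t: 20.8
eef_pos: [526.7, -67.8, 182.6]
ee_rot: [3.135, -0.001, 1.182]
ft_force: [0.6, 0.7, -0.2]
width: -0.002
tcp loc [(2.3, -165.2)] 182.5590109886337 67.70249910278547
```

View pics/w9.png

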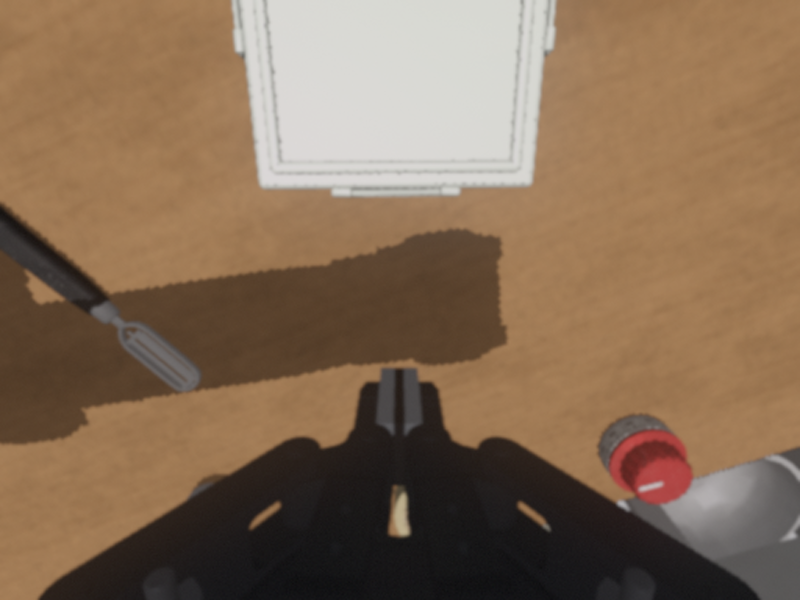

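View pics/scene9z.png

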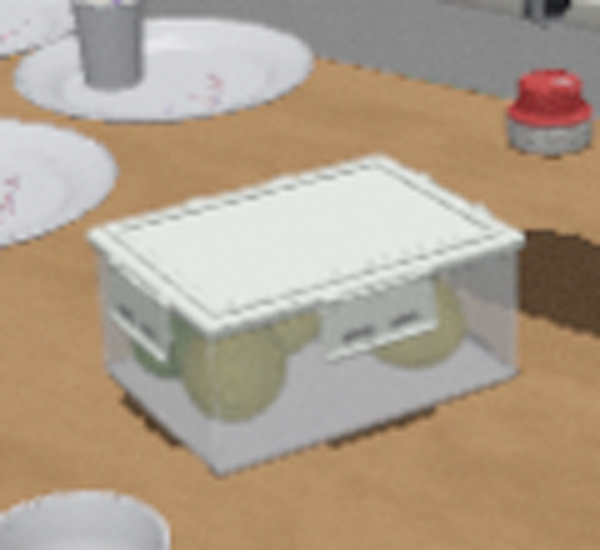

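View pics/side9z.png

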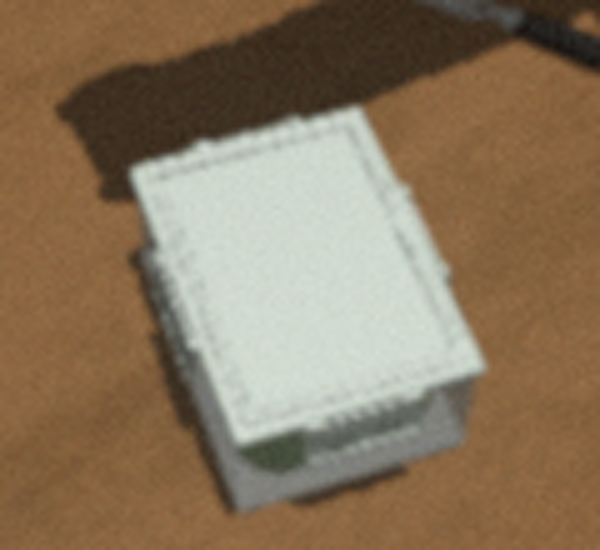

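```bash
python3 -m inch '0 0 0 0; 0 0 0 0; 0 0 0 0; 0 0 0 0' && python3 -c "
from workcell import ctrl
print(ctrl.close_job())"
```

```text
t: 21.45
eef_pos: [524.7, -65.9, 179.1]
ee_rot: [-3.141, 0.0, 1.184]
ft_force: [0.6, 0.1, -0.2]
width: -0.002
the job is handed in; nothing more can be done
None
```

I pressed all four clips down in the order near, far, left, right, using the closed fingertips. I then pulled clear and handed the job in at about 21.5 s.

- **Clips:** The last pictures show all four lying against the sides of the box. From where the fingertips stopped, I estimate each is folded to about 1.4 rad or more. I had no direct angle reading.
- **Force:** The highest I read was about 7 N. I only read it at the end of each move, so a brief peak in between could have been higher.
- **Box and surroundings:** The pictures show no visible shift of the box, at most a couple of mm. The arm never came near the tape, timer, bowl or lime. The robot was touching nothing at the end.
- **One disagreement:** All three cameras put the top of the lid at roughly 83–87 mm, not the stated 93 mm. It made no difference to the pressing, because the horizontal positions agreed to about 2 mm.

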